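Zero the counter and offer the dibbling board up to the cell tray

ROBOT

A 6-joint arm with a two-finger parallel gripper is mounted at the origin on the work surface; the furniture and walls round the work are solid. World frame = base frame: x ahead of the robot, y to its left, z up, the work surface at z = 0. Lengths are in m, angles in rad, forces in N, time in s.
With the tool pointing down it reaches from about 0.275 to 0.875 m from the base axis. Payload 12.5 kg.
Tool frame: the origin (TCP) lies at the very end of the fingers, on their centre line; the grasp point (between the pads) lies 19 mm behind it; z points along the fingers, y is the line along which they close (so a half turn about z gives the same grasp; the last joint's range is limited). The gripper opens to 85 mm and grips with 20 to 120 N. Pads are 22 mm wide; open, the fingers measure 114 mm over their backs; the gripper's body (76 mm by 85 mm) begins 54 mm behind the grasp point. The pads swing forward as they close: fully open they stand 13 mm farther back than shut.
Start: joints at [1.165, 0.351, 1.652, -0, 1.139, -0.085], TCP at [0.173, 0.522, 0.231] pointing down, gripper open.
Joint ranges: [-2.75, 2.75], [-0.79, 2.1], [0.01, 2.65], [-1.57, 4.71], [0.07, 3.14], [-2.87, 2.87]. Speed limits (rad/s): [2.22, 2.22, 2.79, 3.14, 3.14, 3.14].

INTERFACE

Orientations are given as a 3x3 rotation matrix whose columns are the frame's x, y, z axes.
In Python, from bench import manip gives the robot as it stands. Calls block until the motion is done:
- manip.move_ptp(position, orientation): joint-space move of the TCP to a pose.
- manip.move_l(position, attitude=None, max_speed=0.15): straight line of the TCP; attitude=None keeps the orientation; max_speed is the mean speed in m/s.
- manip.move_j(angles): joint-space move.
- manip.set_gripper(opening, effort=None): opening from 0.0 (shut) to 1.0 (fully open); effort is the grip in N (None keeps the last); returns when the fingers have stopped.
- manip.dwell(seconds).
- manip.inverse_kinematics(position, orientation): joint angles nearest the present ones, or None.
- manip.grab_frame(name): name is "scene" or "top"; returns (picture, depth): 420x560x3 uint8, red, green, blue; 420x560 float32, m along the optical axis (not along the pixel's ray), 0 where there is no reading.
- manip.get_calibration(name): a dict with "camera_matrix" (3x3 intrinsics, pixels), "k1" (the pictures are not rectified: a ray, as slopes to the right and down, at radius r is drawn at 1 + k1 r^2 times it, then the intrinsics apply), "R" (3x3) and "t" (3): a world point X has camera coordinates R X + t. Camera axes: x right, y down, z forward; pixel columns grow to the right and rows downward; lengths in m; the calibration is good to about 2 mm. A picture is of the moment at which its call begins. get_calibration takes no time and is no camera call.
A pose or a line that the arm cannot do raises manip.Unreachable and nothing moves.
- manip.sign_off(): hands the job in; it is judged then, once.
Trained networks look in the newest picture that a camera, given by its name, has taken for a name from the list of things; names that differ only in an ending like _2 or _b are one class to them, and where a whole thing is asked for, a point or a joint stands for the part that bears it (a point fixed in the world has none). Each returns a list of dicts, best first, with "confidence" (0 to 1); they miss things now and then, are a little off and sometimes report something else, mostly with a low value. They report only what shows in the picture. A call takes as long as a camera call.
- manip.look_for(camera, name): "at" ([x, y, z] in m, in world coordinates, good to about 4 mm: the middle of the surface that is visible of it).
Readings, each from a call of its own:
- manip.current_time(): time.
- manip.current_qpos(): joint angles.
- manip.current_joint_vel(): joint speeds.
- manip.current_joint_torque(): joint torques, N m.
- manip.current_ee_pos(): TCP position.
- manip.current_tcp_rot(): TCP orientation.
- manip.current_force(): force on the tool from outside, world axes, zero at the start.
- manip.current_ft_torque(): the same for the moment, N m.
- manip.current_grip_width(): opening from 0.0 (shut) to 1.0 (fully open).
- manip.current_grip_force(): force on a finger pad.
Only numpy, scipy, OpenCV 4.12 (cv2) and the standard library are available. Lean on these libraries where they do the work, as an engineer would, in place of code of your own. Each camera call takes 0.05 s, during which the arm holds its last target. There are 200 camera calls.

TASK

Get the sowing station ready for a new batch: first turn the tally counter's black reset knob anticlockwise (seen from above) right back to its zero stop. Then pick the wooden dibbling board up by its handle, lift it over the row of things standing in the middle of the bench without disturbing them, and hold it level about a centimetre above the black cell tray, centred and lined up so that every pin is over its own cell, never touching the tray or its station. Finish like that: the program ends while the gripper is still holding the board in the air, still; do not lower it or let go.

Things in the scene. Friction and masses are not known exactly. Their poses are not given: they have to be found in the camera images.
- station: Fixed sowing station: plywood base 12 mm thick, x -70 to +160 mm, y +-131 mm, carrying a black cell tray and, beyond the tray's +x long side, a grey counter housing 78 x 96 mm centred at x = +115 mm, its top 34 mm up. Origin: on the bench under the tray's centre; z up, +x away from the robot within 0.2 rad. Stands on the robot's left or right, the board on the other side
- tray_top (a point): centre of the cell tray's mouth, level with its rim, 57 mm above the bench; axes as the station's. The tray measures 132 (x) x 252 (y) mm over its rim and has 3 cells along x by 6 along y at 40 mm pitch, each 37 mm wide and open at the top
- counter_knob (a joint): the counter's reset knob, vertical axis: rad of clockwise turn (seen from above) from the zero stop; 0 = against the zero stop, 1.5 = the other stop. Turn anticlockwise to reset. It stays where it is left (friction about 0.04 N m)
- knob_grip (a point): on the knob's axis, at mid-height of its grip bar, 62 mm above the bench. Bar 46 mm long, 12 thick, 26 high (top 13 mm above this point) on a black disc of 48 mm diameter, whose top is 15 mm below this point. The frame turns with the knob: bar along its x, red pointer at the -x end; at zero its x is the station's x
- board: loose dibbling board, about 0.4 kg: wood, 110 (x) x 240 (y) x 19 mm, a handle block along y on top, and underneath 18 pins 18 mm long, 10 mm thick (3 along x, 6 along y, 40 mm pitch like the cells). Origin: centre of the board's underside, 18 mm above the bench at the start, when it stands on its pins; z up. Either way round fits the tray
- board_grip (a point): centre of the board's handle block, 48 mm above the board's underside, 10 mm from the origin towards -y; axes as the board's. The block is a rounded bar 34 mm wide (x), 150 mm long (y), from 19 to 67 mm above the underside
- pin_tips (a point): centre of the pattern of pins, level with their tips, 18 mm below the board's underside; axes as the board's
- pots: loose stack of black plastic pots, 76 mm diameter, 108 mm high, in the row between station and board, not to be disturbed; origin at the centre of its underside
- tin: loose small tin, 75 mm diameter, 58 mm high, in the row, not to be disturbed; origin at the centre of its underside
- watering_rose: loose brass watering-can rose, 70 mm diameter, 59 mm high, in the row, not to be disturbed; origin at the centre of its underside

How it is judged:
On the way, in this order (a step that is already met when the one before it is completed fails the run):
1. the counter's knob is back at its zero stop (within 0.06 rad) while the board still stands on the bench (value of joint counter_knob below 0.06 rad and height (world z) of board below 0.03 m), for 0.2 s.
2. the board, gripped, passes over the middle row with its pin tips more than 0.11 m above the bench (height (world z) of pin_tips above 0.11 m and world y of pin_tips between -0.08 and 0.08 m and contact force between board and the fingers above 0.5 N), for 0.05 s.
At the end, for the whole second after the job is handed in: The knob is within 0.08 rad of its zero stop; the board is held still by the fingers alone, its pin tips 4 to 22 mm above the tray's rim, centred within 8 mm, its long side within 0.06 rad of the tray's (either way round), level within 0.05 rad, touching neither station nor bystanders (value of joint counter_knob below 0.08 rad and horizontal distance between pin_tips and tray_top below 0.008 m and z of pin_tips in the frame of tray_top between 0.004 and 0.022 m and angle between the y axis of board and the y axis of station, either way round below 0.06 rad and angle between board's own z axis and vertical below 0.05 rad and contact force between board and the fingers above 0.5 N and contact force between board and station below 0.1 N and contact force between board and pots below 0.1 N and contact force between board and tin below 0.1 N and contact force between board and watering_rose below 0.1 N and linear speed of board below 0.02 m/s); the arm keeps its last pose, push and grip.
It fails at once if the board touches the tray or its station (over 0.5 N) (contact force between board and station above 0.5 N).
It fails at once if the pots are pushed more than 20 mm or tipped (distance of pots from where it was at the start of the episode above 0.02 m or angle between pots's own z axis and vertical above 0.3 rad).
It fails at once if the tin is pushed more than 20 mm or tipped (distance of tin from where it was at the start of the episode above 0.02 m or angle between tin's own z axis and vertical above 0.3 rad).
It fails at once if the watering rose is pushed more than 20 mm or tipped (distance of watering_rose from where it was at the start of the episode above 0.02 m or angle between watering_rose's own z axis and vertical above 0.3 rad).
It also fails if it takes over 69 s, if anything falls off the work surface, if the arm or the gripper's body presses on something with over 40 N, if the wrist force passes 120 N, or if a joint passes its speed limit or range.

## Working session

There is one attempt and no reset: what is moved stays moved. The work goes in short steps, each a Python script; the robot and the scene stay as the last script left them, time stands still between calls to the robot, and variables do not carry over. Pictures are saved under pics/ and viewed, at most 10 in all, crops included, and the job is handed in when it is done.

```bash
ls; mkdir -p pics; cat > h.py <<'E'
import numpy as np, cv2
from bench import manip
def cloud(name):
    im,d=manip.grab_frame(name); c=manip.get_calibration(name)
    K=np.array(c["camera_matrix"]);R=np.array(c["R"]);t=np.array(c["t"])
    h,w=d.shape; u,v=np.meshgrid(np.arange(w),np.arange(h))
    p=np.stack([u,v],-1).reshape(-1,1,2).astype(np.float64)
    n=cv2.undistortPoints(p,K,np.array([c["k1"],0,0,0,0.])).reshape(h,w,2)
    X=np.dstack([n*d[...,None],d])
    W=(X.reshape(-1,3)-t)@R
    W[d.reshape(-1)==0]=np.nan
    return im,d,W.reshape(h,w,3)
def save(im,f): cv2.imwrite(f,im[...,::-1])
E
python3 - <<'E'
from h import *
for n in("top","scene"):
    im,d,W=cloud(n); save(im,f"pics/{n}0.png"); np.savez(f"{n}0.npz",im=im,W=W)
    c=manip.get_calibration(n); print(n,-np.array(c["R"]).T@c["t"],np.array(c["R"])[2])
    for k in["station","counter_knob","board","board_grip","pots","tin","watering_rose"]:
        print(k,[(np.round(r["at"],3),round(r["confidence"],2)) for r in manip.look_for(n,k)[:2]])
print(manip.current_time())
E
```

```text
pics
top [0.36447859 0.01458488 1.4114424 ] [ 0.13923095  0.00637422 -0.99023942]
station [(array([ 0.514, -0.287,  0.015]), 0.85), (array([ 0.584, -0.295,  0.045]), 0.25)]
counter_knob [(array([ 0.588, -0.296,  0.044]), 0.53)]
board [(array([0.475, 0.28 , 0.038]), 0.64)]
board_grip [(array([0.481, 0.277, 0.032]), 0.92), (array([ 0.586, -0.293,  0.044]), 0.66)]
pots [(array([0.568, 0.015, 0.059]), 0.62)]
tin [(array([0.665, 0.006, 0.057]), 0.78)]
watering_rose [(array([0.423, 0.016, 0.026]), 0.85), (array([ 0.512, -0.287,  0.012]), 0.18)]
scene [-0.12165855 -0.51374607  0.83362468] [ 0.59405236  0.46449584 -0.65676891]
station [(array([ 0.491, -0.306,  0.034]), 0.67)]
counter_knob [(array([0.42 , 0.008, 0.024]), 0.7), (array([ 0.577, -0.307,  0.053]), 0.61)]
board [(array([0.462, 0.253, 0.035]), 0.8)]
board_grip [(array([0.469, 0.256, 0.034]), 0.55)]
pots [(array([0.553, 0.013, 0.075]), 0.57)]
tin [(array([ 0.654, -0.004,  0.056]), 0.83)]
watering_rose [(array([0.416, 0.005, 0.023]), 0.65)]
0.8
```

View pics/top0.png

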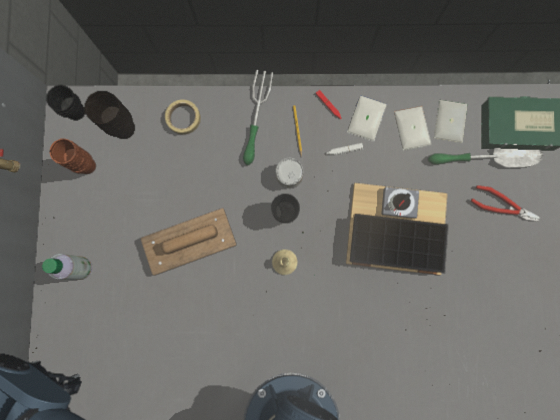

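View pics/scene0.png

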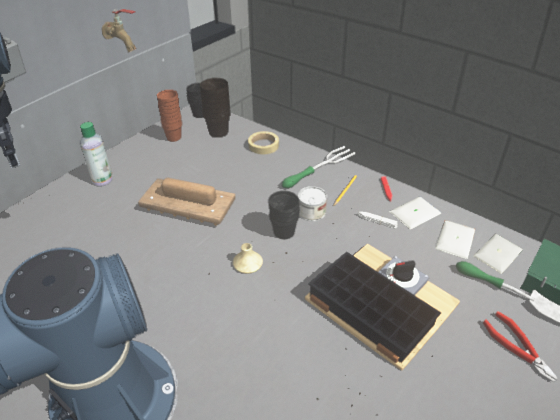

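The top view shows the station on the right: tray at about (398,243), knob at (402,202). The board is on the left at (188,241), and the rose, pots and tin run down the middle at x≈285. Next I'll fit the geometry from the depth data.

```bash
python3 - <<'E'
from h import *
def rect(P):
    (c,s,a)=cv2.minAreaRect((P*1000).astype(np.float32)); return np.round(c,1),np.round(s,1),round(a,2)
for n in("top","scene"):
    z=np.load(n+"0.npz");W=z["W"];im=z["im"].astype(int)
    x,y,h=W[...,0],W[...,1],W[...,2]
    def m(x0,x1,y0,y1,z0,z1): return (x>x0)&(x<x1)&(y>y0)&(y<y1)&(h>z0)&(h<z1)
    def big(mask):
        k,l,s,_=cv2.connectedComponentsWithStats(mask.astype(np.uint8)); return l==1+np.argmax(s[1:,4])
    bench=m(.25,.7,.1,.2,-.02,.02); print(n,"bench z",np.nanmedian(h[bench]))
    b=big(m(.3,.65,.1,.45,.025,.045)|m(.3,.65,.1,.45,.045,.1)); print("board",rect(W[b][:,:2]))
    t=big(m(.3,.65,.1,.45,.07,.1)); print("handle",rect(W[t][:,:2]),np.nanmedian(h[t]),np.nanmax(h[t]))
    r=m(.3,.55,-.5,-.1,.05,.065); print("rim",rect(W[r][:,:2]),np.nanmedian(h[r]),W[r].mean(0))
    s=m(.3,.75,-.5,-.1,.008,.07); print("station",rect(W[big(s)][:,:2]))
    k=m(.53,.66,-.36,-.22,.064,.085); print("bar",k.sum(),rect(W[k][:,:2]),np.nanmedian(h[k]),W[k].mean(0))
    red=m(.53,.66,-.36,-.22,.03,.085)&(im[...,0]>im[...,1]+50); print("red",red.sum(),W[red].mean(0))
    for q,(x0,x1) in dict(rose=(.36,.47),pots=(.5,.615),tin=(.615,.72)).items():
        o=m(x0,x1,-.06,.08,.012,.15);print(q,rect(W[o][:,:2]),np.nanmax(h[o]))
im=np.load("top0.npz")["im"][175:285,340:455]; im2=np.load("scene0.npz")["im"][235:365,300:470]
save(np.hstack([cv2.resize(im,(400,383)),cv2.resize(im2,(400,383))]),"pics/st.png")
E
```

```text
top bench z 0.0007563774615273666
board (array([479.9, 284.6]), array([111.2, 241.8]), 20.18)
handle (array([483.2, 273.4]), array([ 34.6, 148.8]), 20.28) 0.08410896809829622 0.09470705754283218
rim (array([ 473.2, -286.9]), array([253.2, 132.4]), 83.39) 0.05568852024564805 [ 0.47276062 -0.29099941  0.05568509]
station (array([ 519.7, -290.8]), array([260.9, 236.6]), 83.32)
bar 89 (array([ 571.8, -296.7]), array([30.8, 78.9]), 79.89) 0.07253875807915394 [ 0.58667661 -0.29812648  0.07281755]
red 10 [ 0.57586101 -0.29338314  0.06687686]
rose (array([424.2,  20.5]), array([66. , 65.5]), 18.11) 0.06435004979225603
pots (array([562.4,  18.5]), array([73.8, 72.8]), 45.66) 0.11409519005455757
tin (array([670.6,   7.8]), array([77.5, 72.6]), 2.31) 0.06471808612386817
scene bench z -7.829880777644892e-05
board (array([479.2, 281. ]), array([115.3, 243.5]), 20.1)
handle (array([482.1, 271. ]), array([ 34.1, 150. ]), 20.7) 0.08319760404324399 0.08930752733224388
rim (array([ 474.6, -288. ]), array([254.1, 136.9]), 83.3) 0.05510237237231861 [ 0.47134907 -0.29424581  0.05457759]
station (array([ 517.4, -293.8]), array([262.6, 233.7]), 83.35)
bar 119 (array([ 587.7, -301.6]), array([13.9, 45.8]), 50.62) 0.07107880636638875 [ 0.58605639 -0.30203897  0.07053139]
red 17 [ 0.57749183 -0.29253623  0.06904441]
rose (array([419. ,  12.6]), array([49.6, 63.3]), 50.75) 0.06017087696505546
pots (array([562.,  18.]), array([77.2, 74.8]), 65.85) 0.10922444255246243
tin (array([669.,   6.]), array([80. , 72.8]), 49.98) 0.06102838812287089
```

View pics/st.png

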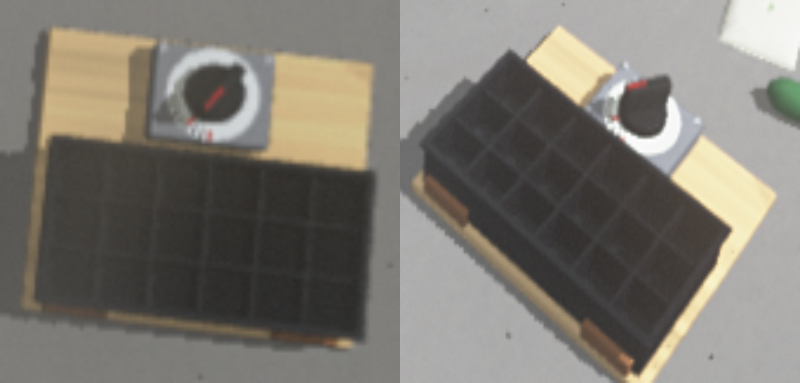

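The crop shows the red pointer towards the robot and left, so the bar sits about 33° (0.57 rad) clockwise of zero. Both cameras agree on the poses: tray centre (0.474,-0.2875) with yaw -6.65°, knob (0.588,-0.301), board (0.4795,0.283) with yaw 20.2°. I'll turn the knob first.

```bash
cat >> h.py <<'E'
def ori(a):
    c,s=np.cos(a),np.sin(a); return np.array([[-s,c,0],[c,s,0],[0,0,-1.]])
SY=np.radians(-6.65)
KN=np.array([.588,-.3012])
E
python3 - <<'E'
from h import *
a1=SY+np.pi/2; a0=a1-.57
best=None
for k in(0,np.pi,-np.pi):
    q=[manip.inverse_kinematics([*KN,.2],ori(a+k)) for a in(a0,a1+.15)]
    print(k,q[0] is not None and round(q[0][5],2),q[1] is not None and round(q[1][5],2))
    if all(v is not None for v in q):
        m=max(abs(v[5]) for v in q)
        if best is None or m<best[0]: best=(m,k)
k=best[1]
manip.move_ptp([*KN,.2],ori(a0+k))
manip.set_gripper(.6,40)
manip.move_l([*KN,.054],max_speed=.1)
manip.set_gripper(0,40); print("width",manip.current_grip_width(),manip.current_grip_force())
print("F",manip.current_force(),manip.current_ft_torque())
for i,d in enumerate(np.linspace(0,.57,7)[1:].tolist()+[.60,.63,.66,.69]):
    manip.move_l([*KN,.054],ori(a0+k+d),max_speed=.05)
    print(round(d,2),np.round(manip.current_force(),1),np.round(manip.current_ft_torque(),3))
    if abs(manip.current_ft_torque()[2])>.6: break
im,d,W=cloud("top"); a=im[175:285,340:455]; im,d,W=cloud("scene"); b=im[235:365,300:470]
save(np.hstack([cv2.resize(a,(400,383)),cv2.resize(b,(400,383))]),"pics/turn.png"); print(manip.current_time())
E
```

```text
0 -1.43 -2.15
3.141592653589793 1.71 0.99
-3.141592653589793 1.71 0.99
width 0.12616201481770015 41.545153856277466
F [-2.76635131 -3.57600948  3.54324844] [-0.53142811  0.63304096  0.01300658]
0.09 [-3.8 -3.8  2.9] [-0.599  0.658  0.047]
0.19 [-4.7 -5.   3.8] [-0.688  0.745  0.025]
0.28 [-4.5 -4.6  2.7] [-0.758  0.769  0.014]
0.38 [-5.2 -5.2  2.9] [-0.801  0.83   0.02 ]
0.47 [-5.8 -6.   3.2] [-0.888  0.877  0.089]
0.57 [-5.4 -6.4  3.1] [-0.944  0.871  0.029]
0.6 [-4.8 -6.2  2.9] [-0.988  0.901 -0.576]
0.63 [-5.  -6.   4.2] [-1.014  0.91  -0.901]
8.6
```

Torque rose sharply at about 0.58 rad, as expected at the zero stop. I'll release, retreat and check.

```bash
python3 - <<'E'
from h import *
manip.set_gripper(.6); manip.move_l([*KN,.22],max_speed=.2)
BC=np.array([.4795,.283]);by=np.radians(20.2)
q=manip.current_qpos(); 
manip.move_ptp([.45,-.05,.3],ori(by))
im,d,W=cloud("scene"); b=im[235:365,300:470]
x,y,h=W[...,0],W[...,1],W[...,2]
k=(abs(x-.588)<.05)&(abs(y+.301)<.05)&(h>.064)&(h<.085)
print(k.sum(),cv2.minAreaRect((W[k][:,:2]*1000).astype(np.float32)),"want",np.degrees(SY))
im,d,W=cloud("top"); a=im[175:285,340:455]
save(np.hstack([cv2.resize(a,(400,383)),cv2.resize(b,(400,383))]),"pics/turn2.png"); print(manip.current_time())
E
```

```text
107 ((586.4566650390625, -302.08807373046875), (12.703215599060059, 45.90245056152344), 84.40948486328125) want -6.65
11.6083
```

View pics/turn2.png

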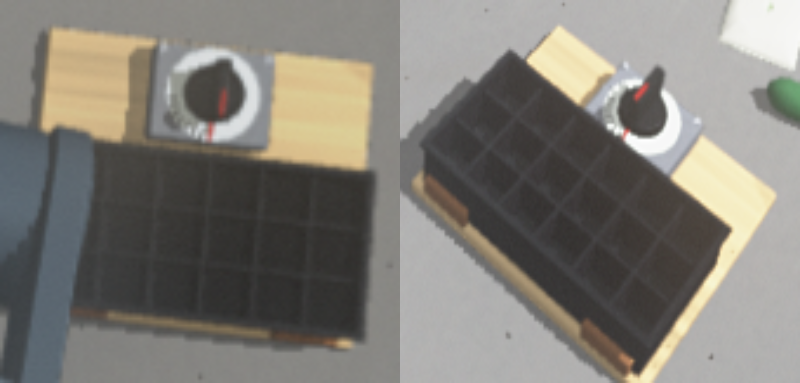

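The pointer now lines up with the red zero mark, and the fitted bar angle is within 1° of zero. Now I'll grasp and lift the board.

```bash
python3 - <<'E'
from h import *
BC=np.array([.4795,.2825]);by=np.radians(20.2)
yv=np.array([-np.sin(by),np.cos(by)]); G=BC-.0035*yv
for k in(0,np.pi):
    q=[manip.inverse_kinematics(p,ori(a+k)) for p,a in(([*G,.2],by),([.474,-.2875,.2],SY))]
    print(k,[v is not None and round(v[5],2) for v in q])
k=min((0,np.pi),key=lambda k:max(abs(manip.inverse_kinematics(p,ori(a+k))[5]) for p,a in(([*G,.2],by),([.474,-.2875,.2],SY))))
manip.set_gripper(1,80)
manip.move_ptp([*G,.2],ori(by+k))
manip.move_l([*G,.046],max_speed=.1)
manip.dwell(.2);f0=manip.current_force()
manip.set_gripper(0,80); print("width",manip.current_grip_width()*85,manip.current_grip_force(),f0,manip.current_force())
manip.move_l([*G,.10],max_speed=.06); manip.dwell(.3)
print(manip.current_force()-f0,manip.current_ee_pos(),manip.current_grip_width())
manip.move_l([*G,.215],max_speed=.1)
manip.dwell(.3)
for n in("scene","top"):
    im,d,W=cloud(n); save(im,f"pics/lift_{n}.png"); np.savez(f"lift_{n}.npz",im=im,W=W)
print(manip.current_time(),k)
E
```

```text
0 [np.float64(0.09), np.float64(-0.51)]
3.141592653589793 [False, np.float64(2.63)]Traceback (most recent call last):
  File "<stdin>", line 7, in <module>
  File "<stdin>", line 7, in <lambda>
  File "<stdin>", line 7, in <genexpr>
TypeError: 'NoneType' object is not subscriptable
```

```bash
python3 - <<'E'
from h import *
BC=np.array([.4795,.2825]);by=np.radians(20.2)
yv=np.array([-np.sin(by),np.cos(by)]); G=BC-.0035*yv
manip.set_gripper(1,80)
manip.move_ptp([*G,.2],ori(by))
manip.move_l([*G,.046],max_speed=.1)
manip.dwell(.2);f0=manip.current_force()
manip.set_gripper(0,80); print("width",manip.current_grip_width()*85,manip.current_grip_force(),f0,manip.current_force())
manip.move_l([*G,.10],max_speed=.06); manip.dwell(.3)
print(manip.current_force()-f0,manip.current_ee_pos(),manip.current_grip_width())
manip.move_l([*G,.215],max_speed=.1)
manip.dwell(.3)
for n in("scene","top"):
    im,d,W=cloud(n); save(im,f"pics/lift_{n}.png"); np.savez(f"lift_{n}.npz",im=im,W=W)
print(manip.current_time())
E
```

```text
width 32.388455832541815 80.61621330678463 [-0.09199238  0.60082844  0.14165451] [-1.31199025 -0.59965458  6.02928055]
[ 0.40070782  0.01399605 -4.12432687] [0.48062767 0.27915572 0.09979627] 0.3847832469731163
18.825
```

View pics/lift_scene.png

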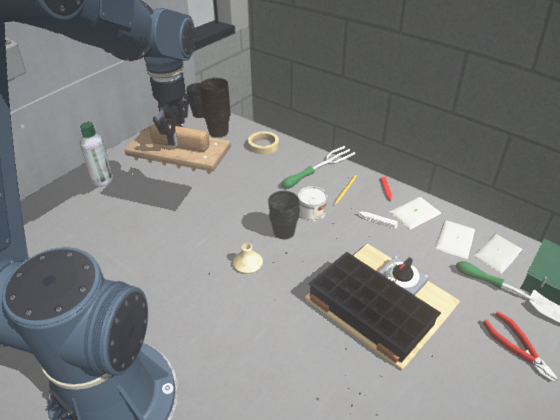

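The board hangs from the gripper at about (178,150) and looks level. I'll fit a plane to its top to measure tilt and its pose relative to the tool, then carry it across high.

```bash
cat >> h.py <<'E'
def board(W,top,c,yaw,verbose=True):
    """fit board top plane and outline; c approx centre, yaw approx, top approx height"""
    P=W.reshape(-1,3); P=P[~np.isnan(P).any(1)]
    d=P[:,:2]-c; u=np.array([np.cos(yaw),np.sin(yaw)]);v=np.array([-u[1],u[0]])
    m=(abs(d@u)<.075)&(abs(d@v)<.14)&(abs(P[:,2]-top)<.012); P=P[m]
    for _ in range(3):
        A=np.c_[P[:,:2]-c,np.ones(len(P))]; s=np.linalg.lstsq(A,P[:,2],rcond=None)[0]
        r=P[:,2]-A@s; P=P[abs(r)<max(.003,2*r.std())]
    cc,sz,a=cv2.minAreaRect((P[:,:2]*1000).astype(np.float32))
    q=P[:,:2]-c; print("n",len(P),"tilt u,v",np.round([s[:2]@u,s[:2]@v],3),"z",round(s[2],4),"rect",np.round(cc,1),np.round(sz,1),round(a,2))
E
python3 - <<'E'
from h import *
for n in("scene","top"):
    W=np.load(f"lift_{n}.npz")["W"]; board(W,.206,np.array([.4795,.2825]),np.radians(20.2))
by=np.radians(20.2)
c=np.array([.474,-.2875]); u=np.array([np.cos(SY),np.sin(SY)]);v=np.array([-u[1],u[0]])
G=c-.0035*v
manip.move_l([.47,.12,.225],ori((by+SY)/2),max_speed=.15)
manip.move_l([.47,-.10,.225],ori(SY),max_speed=.15)
manip.move_l([*G,.225],ori(SY),max_speed=.15)
manip.move_l([*G,.165],max_speed=.08); manip.dwell(.5)
print(manip.current_ee_pos(),manip.current_grip_force(),manip.current_time())
for n in("scene","top"):
    im,d,W=cloud(n); save(im,f"pics/over_{n}.png"); np.savez(f"over_{n}.npz",im=im,W=W)
    board(W,.155,c,SY)
E
```

```text
n 1573 tilt u,v [0.007 0.004] z 0.205 rect [476.8 279.7] [112.3 242.4] 21.8
n 1288 tilt u,v [-0.002  0.002] z 0.2064 rect [481.2 274.8] [110.5 223.1] 20.8
[ 0.47361478 -0.29097464  0.16508131] 79.64969873428345 24.4833
n 3245 tilt u,v [0.006 0.002] z 0.1549 rect [ 472.6 -287.5] [241.4 111.5] 83.51
n 1235 tilt u,v [-0.001 -0.008] z 0.1566 rect [ 480.6 -220.8] [109.8 109.8] 83.05
```

View pics/over_scene.png

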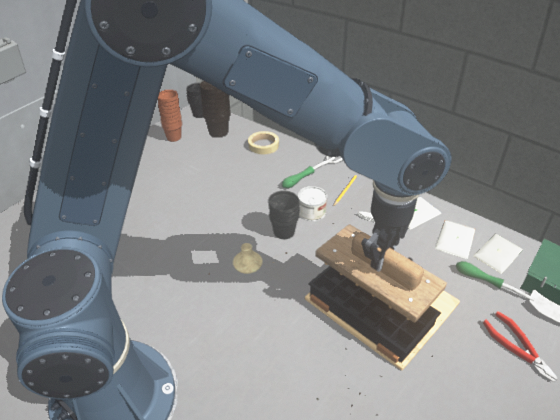

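View pics/over_top.png

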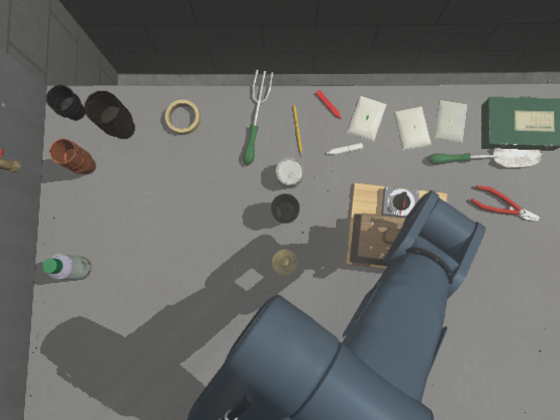

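The board sits over the tray with about 1 mm of error, is level, and the row is undisturbed: rose (248,260), pots (284,215) and tin (312,203) are where they were. I'll apply the small correction and lower to about 13 mm above the rim.

```bash
python3 - <<'E'
from h import *
c=np.array([.474,-.2875]); u=np.array([np.cos(SY),np.sin(SY)]);v=np.array([-u[1],u[0]])
G=c-.0042*v+.001*u
manip.move_l([*G,.165],max_speed=.05)
manip.move_l([*G,.117],max_speed=.04); manip.dwell(.8)
print(manip.current_ee_pos(),manip.current_force(),manip.current_grip_force(),manip.current_time())
im,d,W=cloud("scene"); save(im[220:380,290:480],"pics/end.png"); board(W,.107,c,SY)
cv2.imwrite("pics/end.png",cv2.resize(im[220:380,290:480][...,::-1],(760,600)[:2]))
im,d,W=cloud("top"); board(W,.107,c,SY)
E
```

```text
[ 0.47450928 -0.29179904  0.11700469] [ 0.5085051   1.01968319 -4.54583648] 79.65261496603489 26.9833
n 3114 tilt u,v [0.005 0.001] z 0.1067 rect [ 474.  -289.1] [241.8 113.1] 83.2
n 1149 tilt u,v [-0.005 -0.003] z 0.1082 rect [ 481.6 -220.4] [107.6 110.3] 82.98
```

View pics/end.png

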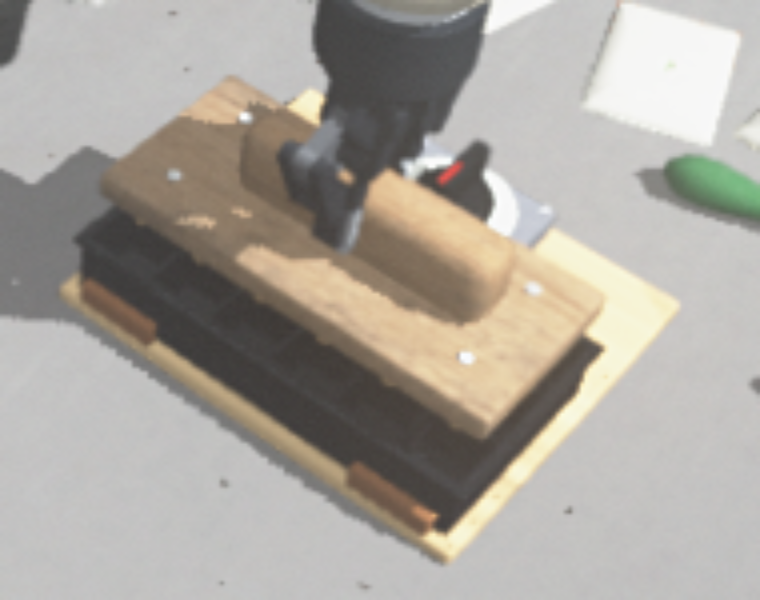

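The board hangs level and centred just above the tray: its top is at 107 mm, so the pin tips are at about 70 mm, 13 mm above the rim. The knob still points at zero, so I'm handing in.

```bash
python3 -c "
from bench import manip
print(manip.sign_off())"
```

```text
the job is handed in; nothing more can be done
None
```

I handed the job in with the knob at its zero stop and the board held still and level, pin tips about 13 mm above the tray rim and centred within about 2 mm by the cameras; no verdict came back.

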